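# Clear the bench to file a sample tube in its spring clip

## Task

Move the three vessels (round bottle, square bottle, conical flask) off their round mats and stand them upright in the shallow white side tray, so that you can reach the sample tube lying in the cradle behind them. Then snap that tube sideways, fully home, into the one empty spring clip of the clip holder, roughly centred along it. Only then put each vessel back upright, centred on the very mat it came from; set the vessels down gently and never tip them over.

Things in the scene. Friction and masses are not known exactly. Their poses are not given: they have to be found in the camera images.
- bottle: Round amber glass bottle with a paper band, loose, 60 mm in diameter; a white round cap 36 mm in diameter takes its top 25 mm (from 100 to 125 mm above the underside), below it the shoulder widens to the full 60 mm at 82 mm. 0.18 to 0.33 kg. Grip it by the cap from above. Its origin is the centre of its underside, z up its axis.
- square: Square white plastic bottle, loose, 54 x 54 mm (sides along its x and y), 115 mm tall; a grey round cap 32 mm in diameter takes its top 25 mm (90 to 115 mm above the underside), below it the shoulder widens to a square top edge at 78 mm. 0.15 to 0.29 kg. Grip it by the cap. Its origin is the centre of its underside, z up its axis.
- flask: Conical glass flask, loose, 72 mm in diameter at the foot, narrowing to 28 mm at 76 mm height; a dark round rubber stopper 30 mm in diameter takes its top 25 mm (95 to 120 mm above the underside). 0.14 to 0.26 kg. Grip it by the stopper. Its origin is the centre of its underside, z up its axis.
- mat_bottle: The mat of the round bottle: fixed flat grey disc, 84 mm in diameter, 3 mm thick, on a fixed white board 4 mm thick, so its top is 7 mm above the table. The three mats look alike and stand in a row about 100 mm apart in any order; the bottle stands on this one at the start. Origin: centre of its underside (z = 4 mm).
- mat_square: The mat of the square bottle, which stands on it at the start: same disc as mat_bottle, same origin.
- mat_flask: The mat of the flask, which stands on it at the start: same disc as mat_bottle, same origin.
- tube: Closed sample tube, loose, milky plastic, 16 mm in diameter, 130 mm long, 30 g; a teal cap 18 mm in diameter takes the last 15 mm of its +x end. Origin: on its axis, mid-length; its x runs along it towards the cap. At the start it lies level in the cradle, its axis 34 mm above the table, roughly along world y, about 100 mm behind the row of vessels, which block the gripper's body.
- cradle: Fixed aluminium rest of the tube on the board behind the mats; its x runs along the tube. Two notched posts 38 mm either side of its middle, each 10 mm thick and 30 mm wide, tops 35 mm above the table; the middle 60 mm between them is free for fingers, down to a plate whose top is 8 mm above the table. Origin: centre of its underside (z = 4 mm).
- tray: Side tray: fixed shallow white open tray, left or right of the board, 310 mm (its x) by 130 mm (its y), walls 5 mm thick and 16 mm high, floor top 5 mm above the table. Empty at the start; room for the three vessels in a row along its x, 95 mm between centres. Origin: centre of its underside.
- clip_seat (a point): Seat of the empty one of 3 clip units in a row, 56 mm apart (two hold tubes), on a steel plate across from the tray. The tube's middle rests at this point, 44 mm up; x along the tube, cap either way. Sprung jaws 10 mm wide at x = +-32 mm, 13 mm mouth, lips to 9 mm above it; between them free down to 12 mm above the table. Press it level, straight down: jaws yield at 5 to 10 N.
Not all that is in view belongs to the job. What is shaped like the bottle but blue is not meant.

How it is judged:
On the way, in this order (a step that is already met when the one before it is completed fails the run):
1. all three vessels stand upright in the side tray, at rest (x of bottle in the frame of tray between -0.15 and 0.15 m and y of bottle in the frame of tray between -0.06 and 0.06 m and height (world z) of each of bottle, square, flask below 0.01 m and angle between each of bottle, square, flask's own z axis and vertical below 0.1 rad and x of square in the frame of tray between -0.15 and 0.15 m and y of square in the frame of tray between -0.06 and 0.06 m and x of flask in the frame of tray between -0.15 and 0.15 m and y of flask in the frame of tray between -0.06 and 0.06 m and linear speed of each of bottle, square, flask below 0.05 m/s), for 0.2 s.
2. the tube is snapped home in the empty clip while the vessels stand in the tray (x of tube in the frame of clip_seat between -0.012 and 0.012 m and y of tube in the frame of clip_seat between -0.004 and 0.004 m and z of tube in the frame of clip_seat between -0.004 and 0.004 m and angle between the x axis of tube and the x axis of clip_seat, either way round below 0.1 rad and x of bottle in the frame of tray between -0.15 and 0.15 m and y of bottle in the frame of tray between -0.06 and 0.06 m and height (world z) of each of bottle, square, flask below 0.01 m and angle between each of bottle, square, flask's own z axis and vertical below 0.1 rad and x of square in the frame of tray between -0.15 and 0.15 m and y of square in the frame of tray between -0.06 and 0.06 m and x of flask in the frame of tray between -0.15 and 0.15 m and y of flask in the frame of tray between -0.06 and 0.06 m), for 0.2 s.
At the end, for the whole second after the job is handed in: The tube lies home in the clip that was empty: its middle within 12 mm along the clip and 4 mm across and in height of the seat point, its axis within 0.1 rad of the clip's; each vessel stands upright (within 0.08 rad) on its own mat, its centre within 12 mm of the mat's; all released and at rest (horizontal distance between bottle and mat_bottle below 0.012 m and height (world z) of each of bottle, square, flask below 0.011 m and angle between each of bottle, square, flask's own z axis and vertical below 0.08 rad and linear speed of each of bottle, square, flask, tube below 0.02 m/s and horizontal distance between square and mat_square below 0.012 m and horizontal distance between flask and mat_flask below 0.012 m and x of tube in the frame of clip_seat between -0.012 and 0.012 m and y of tube in the frame of clip_seat between -0.004 and 0.004 m and z of tube in the frame of clip_seat between -0.004 and 0.004 m and angle between the x axis of tube and the x axis of clip_seat, either way round below 0.1 rad); the robot touches nothing.
It fails at once if a vessel is tipped over (tilted by more than 0.5 rad) (angle between any of bottle, square, flask's own z axis and vertical above 0.5 rad).
It fails at once if a vessel is dropped (let go, it comes down at over 0.5 m/s) ((height (world z) of bottle below 0.03 m and linear speed of bottle above 0.5 m/s and contact force between bottle and the fingers below 0.1 N) or (height (world z) of square below 0.03 m and linear speed of square above 0.5 m/s and contact force between square and the fingers below 0.1 N) or (height (world z) of flask below 0.03 m and linear speed of flask above 0.5 m/s and contact force between flask and the fingers below 0.1 N)).
It also fails if it takes over 138 s, if anything falls off the work surface, if the arm or the gripper's body presses on something with over 40 N, if the wrist force passes 120 N, or if a joint passes its speed limit or range.

## Robot

A 7-joint arm with a two-finger parallel gripper is mounted at the origin on the work surface. World frame = base frame: x ahead of the robot, y to its left, z up, the work surface at z = 0. Lengths are in m, angles in rad, forces in N, time in s.
With the tool pointing down it reaches from about 0.35 to 0.9 m from the base axis. Payload 8.1 kg.
Tool frame: the origin (TCP) lies at the very end of the fingers, on their centre line; the grasp point (between the pads) lies 19 mm behind it; z points along the fingers, y is the line along which they close (so a half turn about z gives the same grasp; the last joint's range is limited). The gripper opens to 92 mm and grips with 3 to 60 N. Pads are 19 mm wide; open, the fingers measure 130 mm over their backs; the gripper's body (75 mm by 190 mm) begins 47 mm behind the grasp point.
Start: joints at [1.192, 0.434, 0.025, 1.573, -0.012, 1.134, -0.075], TCP at [0.17, -0.601, 0.227] pointing down, gripper open.
Joint ranges: [-2.62, 2.62], [-0.44, 2.09], [-1.27, 1.32], [0.08, 2.57], [-1.32, 4.46], [0.12, 2], [-2.74, 2.74]. Speed limits (rad/s): [2.22, 2.22, 3.01, 3.01, 3.14, 3.14, 3.14].

## Interface

Orientations are given as a rotation vector (axis times angle).
In Python, from cell import arm gives the robot as it stands.
- The arm moves only by the shell command python3 -m pendant 'ROWS' [FORCE]. ROWS is a JSON object of lists of equal length, an entry for each row: "slide": the shift along the tool's x, y, z in units of 0.3 m (1.0 is 0.3 m), a list of three; "dr": the turn, a rotation vector about the tool's x, y, z in units of 0.12 rad (1.0 is 0.12 rad), a list of three; "claw": the opening, from 0 (shut) to 1 (fully open). In form: {"slide": [[tx, ty, tz], ...], "dr": [[ax, ay, az], ...], "claw": [claw, ...]}. A call has 1 to 10 rows; each row shifts and turns the commanded pose from where the row before left it, along the tool's axes as they then stand; what a row does not reach is not made up. A row lasts 1/10 s, in which the tool goes at most 50 mm and 8.59 degrees, less where a joint would pass 70% of its speed; a pose out of reach is approached as far as the arm can. A call with a number of a shift or a turn outside -1 to 1 is refused whole. A call with a gripper value outside its range is refused whole. The fingers move at their own pace and stop on an object; FORCE is the grip in N (left out, the last holds). Time passes only in rows, so rows that do not move let the fingers close. It gives the time, the measured TCP pose, the force, the opening and the grip force at its end, in the units of the state.
- arm.observe(): the state, without advancing time (a new reading comes with each control period).
- arm.get_image(name): name is "side" or "top" or "wrist"; returns the picture (480x640x3 uint8, red, green, blue); there is no depth.
- arm.calibration(name): a dict with "K" (3x3 intrinsics, pixels), "xyz" and "orientation" of the camera in the world. Camera axes: x right, y up, looking along -z (the intrinsics and any distortion apply to the point x, -y, -z); pixel columns grow to the right and rows downward; lengths in m; the calibration is good to about 2 mm. The wrist camera is an equidistant fisheye: a pixel r from the principal point sees the ray r / f radians off the axis. A picture is of the moment at which its call begins: read the wrist's pose just before it. calibration takes no time and is no camera call; for the wrist camera it gives the pose at the moment of the call.
- arm.sign_off(): hands the job in; it is judged then, once.
The state is a dict: "clock": time; "joints": joint angles; "dq": joint speeds; "joint_efforts": joint torques, N m; "position": TCP position; "ee_rot": TCP orientation; "force": force on the tool from outside, world axes, zero at the start; "ft_torque": the same for the moment, N m; "width": opening from 0.0 (shut) to 1.0 (fully open); "gripper_force": force on a finger pad.
Only numpy, scipy, OpenCV 4.12 (cv2) and the standard library are available. Lean on these libraries where they do the work, as an engineer would, in place of code of your own. Each camera call takes 0.05 s, during which the arm holds its last target. There are 200 camera calls.

## Working session

There is one attempt and no reset: what is moved stays moved. The work goes in short steps, Python scripts to look and compute and a shell command to move; the robot and the scene stay as the last step left them, time stands still between calls to the robot, and variables do not carry over. Pictures are saved under pics/ and viewed, at most 14 in all, crops included, and the job is handed in when it is done.

```bash
mkdir -p pics; ls; python3 - <<'E'
from cell import arm
import cv2
s=arm.observe();print(s)
for n in ["top","side"]:
    im=arm.get_image(n);cv2.imwrite(f"pics/{n}0.png",im[:,:,::-1]);c=arm.calibration(n);print(n,c)
print(arm.calibration("wrist"))
E
```

```text
pics
{'clock': 0.0, 'joints': array([ 1.19244582,  0.43526509,  0.02497648,  1.57409879, -0.01163976,
        1.13398257, -0.07509765]), 'dq': array([ 0.00053113, -0.00188175,  0.0005256 ,  0.00044143,  0.00115281,
       -0.0011717 ,  0.0013245 ]), 'joint_efforts': array([-1.14259938e-04, -6.67847300e+01,  9.85531993e-01, -3.14461076e+01,
       -6.03368925e-02,  4.28451528e-02,  1.59214947e-04]), 'position': array([ 0.16998477, -0.60090916,  0.22591818]), 'ee_rot': array([-3.11023951e+00, -4.31424458e-01,  5.20787837e-04]), 'force': array([ 0.41874095, -0.36360854,  0.31248168]), 'ft_torque': array([-0.03030292,  0.02040314, -0.01930159]), 'gripper_force': 0.0, 'width': 1.0053540481265668}
top {'K': array([[471.11981565,   0.        , 316.21260175],
       [  0.        , 471.11981565, 241.20732129],
       [  0.        ,   0.        ,   1.        ]]), 'xyz': array([ 0.50586017, -0.00865737,  0.92440078]), 'orientation': array([ 0.08017515, -0.07750759, -1.57302184])}
side {'K': array([[485.33476868,   0.        , 321.13103736],
       [  0.        , 485.33476868, 248.40513652],
       [  0.        ,   0.        ,   1.        ]]), 'xyz': array([0.24951096, 0.471001  , 0.73507056]), 'orientation': array([ 0.26920998, -0.86784201, -2.39256444])}
{'K': array([[371.64829954,   0.        , 319.79834722],
       [  0.        , 371.64829954, 242.23831002],
       [  0.        ,   0.        ,   1.        ]]), 'xyz': array([ 0.24024672, -0.58177188,  0.38525743]), 'orientation': array([-0.23658205,  0.18012345, -1.2868264 ])}
```

View pics/top0.png

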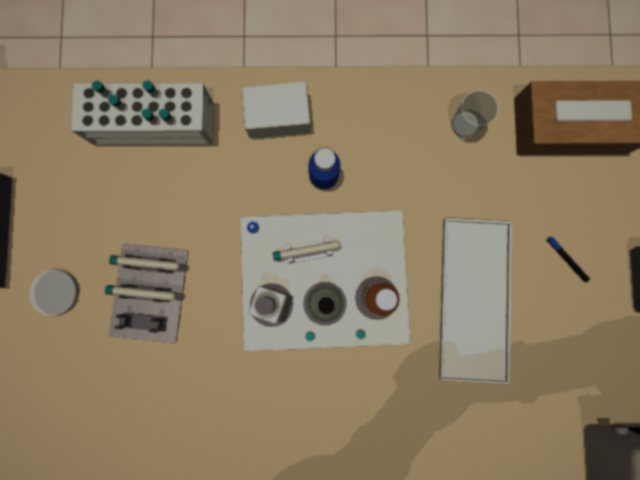

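View pics/side0.png

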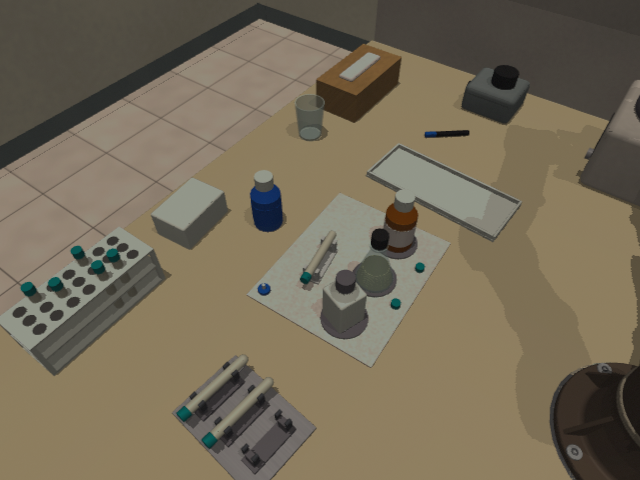

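Top view: the square bottle is at (265,305), the flask at (325,305), the amber bottle at (385,300) and the cradle tube at (306,250). The tray is at (476,300) and the clip plate at (148,292), whose front unit at (140,322) is empty. The blue bottle at (324,168) is a decoy. Next come enlarged crops.

```bash
cat > h.py <<'E'
import numpy as np, cv2
from scipy.spatial.transform import Rotation as R
from cell import arm
def ray(name,uv,c=None):
    c=c or arm.calibration(name);K=np.array(c["K"]);u,v=uv
    x=(u-K[0,2])/K[0,0];y=(v-K[1,2])/K[1,1]
    if name=="wrist":
        r=np.hypot(x,y);s=np.sin(r)/r if r>1e-9 else 1;d=np.array([x*s,y*s,np.cos(r)])
    else: d=np.array([x,y,1.])
    d=d*[1,-1,-1]
    return np.array(c["xyz"]),R.from_rotvec(c["orientation"]).apply(d/np.linalg.norm(d))
def plane(name,uv,z,c=None):
    o,d=ray(name,uv,c);return o+d*(z-o[2])/d[2]
def proj(name,p,c=None):
    c=c or arm.calibration(name);K=np.array(c["K"])
    q=R.from_rotvec(c["orientation"]).inv().apply(np.array(p)-c["xyz"])*[1,-1,-1]
    if name=="wrist":
        r=np.hypot(q[0],q[1]);q=np.array([q[0],q[1],0])/r*np.arctan2(r,q[2])+[0,0,1]
    else:q=q/q[2]
    return (K@q)[:2]
def tri(n1,a,n2,b):
    o1,d1=ray(n1,a);o2,d2=ray(n2,b)
    t=np.linalg.lstsq(np.c_[d1,-d2],o2-o1,rcond=None)[0]
    p,q=o1+t[0]*d1,o2+t[1]*d2;return (p+q)/2,np.linalg.norm(p-q)
def crop(im,box,k,fn):
    x0,y0,x1,y1=box;cv2.imwrite(fn,cv2.resize(im[y0:y1,x0:x1],None,fx=k,fy=k,interpolation=cv2.INTER_CUBIC))
E
python3 - <<'E'
import cv2,numpy as np
from h import *
im=cv2.imread("pics/top0.png")
a=cv2.resize(im[208:348,240:410],None,fx=3,fy=3,interpolation=cv2.INTER_CUBIC)
b=cv2.resize(im[240:345,105:190],None,fx=3,fy=3,interpolation=cv2.INTER_CUBIC)
o=np.zeros((420,255+510+10,3),np.uint8);o[:,:510]=np.clip(a*1.3,0,255);o[:315,520:]=np.clip(b*1.5,0,255)
cv2.imwrite("pics/c1.png",o)
s=cv2.imread("pics/side0.png");crop(np.clip(s*1.4,0,255).astype(np.uint8),(170,180,460,480),2,"pics/c2.png")
E
```

```text
(no output)
```

View pics/c1.png

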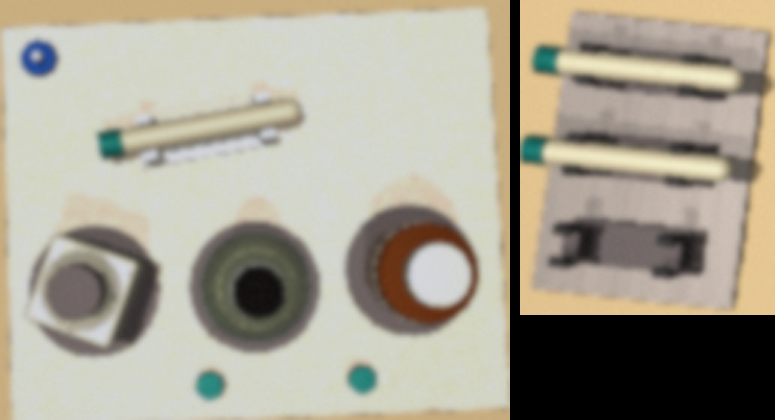

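View pics/c2.png

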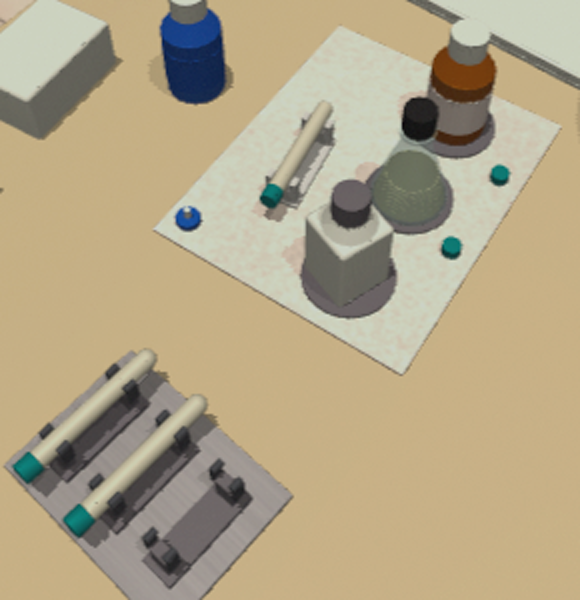

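The crops confirm it. The teal-capped tube in the cradle lies at about (306,251) on the board. The front clip unit at about (141,323) is the only empty one of the three; the other two hold tubes. The amber bottle with the white cap at (386,300) is the one meant, since the blue one stands off the board. Measuring now.

```bash
python3 - <<'E'
import cv2,numpy as np
from h import *
np.set_printoptions(precision=4,suppress=True)
im=cv2.imread("pics/top0.png")
B=lambda u,v:(240+(u)/3-.33,208+v/3-.33); C=lambda u,v:(105+(u-520)/3-.33,240+v/3-.33)
S=lambda u,v:(170+u/2-.25,180+v/2-.25)
for n,t,s,z in [("sq",(76,293),(352,190),.122),("fl",(259,293),(421,107),.127),("bo",(439,275),(470,34),.132)]:
    print(n,plane("top",B(*t),z),plane("side",S(*s),z),tri("top",B(*t),"side",S(*s)))
for n,t in [("msq",(95,291)),("mfl",(255,288)),("mbo",(410,269))]: print(n,plane("top",B(*t),.007))
# tube: cream + teal mask in board area
hsv=cv2.cvtColor(im,cv2.COLOR_BGR2HSV)
def tube(box,n):
    x0,y0,x1,y1=box;h=hsv[y0:y1,x0:x1]
    teal=(h[...,0]>75)&(h[...,0]<95)&(h[...,1]>120)
    cream=(h[...,0]>15)&(h[...,0]<35)&(h[...,1]>45)
    print(n,teal.sum(),cream.sum())
    p=np.argwhere(teal|cream)[:,::-1].astype(np.float32)
    return teal,cream,p+[x0,y0]
t,c,p=tube((268,235,348,266),"tube")
r=cv2.minAreaRect(p.astype(np.float32));print(r)
bx=cv2.boxPoints(r);print(bx)
e=sorted([(bx[i]+bx[(i+1)%4])/2 for i in range(4)],key=lambda q:q[0]);e=[e[0],e[-1]]
print("ends",e,[plane("top",q,.034) for q in e])
# tray outer corners dark wall line
for q in [(445,218),(511,222),(509,383),(441,380)]: print("tray",plane("top",q,.016))
# clip jaws
for n,q in [("L",(574,243)),("R",(682,255)),("plate",(628,247))]: print(n,plane("top",C(*q),.045))
for n,q in [("tubeA",((542,61),(768,82))),("tubeB",((524,150),(728,168)))]: print(n,[plane("top",C(*a),.044) for a in q])
print(arm.observe()["clock"])
E
```

```text
sq [0.4781 0.0794 0.122 ] [0.4795 0.0745 0.122 ] (array([0.4778, 0.0785, 0.1279]), np.float64(0.0011558611868898398))
fl [ 0.4779 -0.0235  0.127 ] [ 0.4785 -0.0282  0.127 ] (array([ 0.4774, -0.0238,  0.1319]), np.float64(0.001603892083951422))
bo [ 0.4877 -0.1236  0.132 ] [ 0.486 -0.124  0.132] (array([ 0.4869, -0.1241,  0.1315]), np.float64(0.0016971125108853876))
msq [0.4754 0.0798 0.007 ]
mfl [ 0.4769 -0.0232  0.007 ]
mbo [ 0.4887 -0.1231  0.007 ]
tube 38 278
((306.2855529785156, 250.30860900878906), (9.211956024169922, 66.27490234375), 79.79602813720703)
[[272.8563 251.6459]
 [338.0829 239.9051]
 [339.7148 248.9713]
 [274.4882 260.7121]]
ends [array([273.6722, 256.179 ], dtype=float32), array([338.8989, 244.4382], dtype=float32)] [array([0.5673, 0.0734, 0.034 ]), array([ 0.5892, -0.0503,  0.034 ])]
tray [ 0.6418 -0.2581  0.016 ]
tray [ 0.6334 -0.3862  0.016 ]
tray [ 0.3281 -0.3687  0.016 ]
tray [ 0.334  -0.2411  0.016 ]
L [0.4483 0.3505 0.045 ]
R [0.4408 0.2838 0.045 ]
plate [0.4458 0.3172 0.045 ]
tubeA [array([0.5606, 0.3751, 0.044 ]), array([0.547 , 0.2337, 0.044 ])]
tubeB [array([0.5054, 0.3841, 0.044 ]), array([0.4938, 0.2572, 0.044 ])]
0.1
```

```bash
cat >> h.py <<'E'
np.set_printoptions(precision=3,suppress=True)
def goal(p,yaw=None,say=True):
    """what to type: total slide (units) and dr (units) to TCP p, tool down with tool-y at yaw (deg, mod 180)"""
    s=arm.observe();q=R.from_rotvec(s["ee_rot"]);m=q.as_matrix()
    cur=np.degrees(np.arctan2(m[1,1],m[0,1]))
    if yaw is None: yaw=cur
    yaw=cur+(yaw-cur+90)%180-90
    y=np.array([np.cos(np.radians(yaw)),np.sin(np.radians(yaw)),0]);z=np.array([0,0,-1.])
    t=R.from_matrix(np.c_[np.cross(y,z),y,z])
    d=m.T@(np.array(p)-s["position"])/.3;w=(q.inv()*t).as_rotvec()/.12
    print("t%.1f pos"%s["clock"],s["position"],"yaw%.1f"%cur,"w%.3f g%.1f"%(s["width"],s["gripper_force"]),"F",s["force"],"q7 %.2f"%s["joints"][6],"| slide",d,"rows",np.linalg.norm(d)/.16,"dr",w)
    return d
E
python3 -c "
from h import *
goal([.487,-.124,.22]);goal([.487,-.124,.22],90)"
```

```text
t0.1 pos [ 0.17  -0.601  0.226] yaw-74.2 w1.000 g0.0 F [ 0.171 -0.269 -0.473] q7 -0.08 | slide [ 1.45  -1.242  0.022] rows 11.932073624921447 dr [-0.011  0.001  0.   ]
t0.1 pos [ 0.17  -0.601  0.226] yaw-74.2 w1.000 g0.0 F [ 0.171 -0.269 -0.473] q7 -0.08 | slide [ 1.45  -1.242  0.022] rows 11.932073624921447 dr [-0.011  0.003  2.297]
```

```bash
python3 -m pendant '{"slide":[[0.121,-0.1035,0],[0.121,-0.1035,0],[0.121,-0.1035,0],[0.121,-0.1035,0],[0.121,-0.1035,0],[0.121,-0.1035,0]],"dr":[[0,0,0],[0,0,0],[0,0,0],[0,0,0],[0,0,0],[0,0,0]],"claw":[0.8,0.8,0.8,0.8,0.8,0.8]}' 40
python3 -m pendant '{"slide":[[0.121,-0.1035,0],[0.121,-0.1035,0],[0.121,-0.1035,0],[0.121,-0.1035,0],[0.121,-0.1035,0],[0,0,0],[0,0,0]],"dr":[[0,0,0],[0,0,0],[0,0,0],[0,0,0],[0,0,0],[0,0,0],[0,0,0]],"claw":[0.8,0.8,0.8,0.8,0.8,0.8,0.8]}'
python3 - <<'E'
from h import *
goal([.487,-.124,.114])
c=arm.calibration("wrist");im=arm.get_image("wrist")[:,:,::-1];cv2.imwrite("pics/w1.png",im)
print([proj("wrist",p,c) for p in [(.487,-.124,.132),(.477,-.0237,.127),(.478,.079,.122),(.578,.0115,.034)]])
E
```

```text
clock: 0.7
position: [0.3296, -0.361, 0.2266]
ee_rot: [-3.112, -0.432, 0.0]
force: [0.6, -0.5, -0.2]
width: 0.801
gripper_force: 0.0
clock: 1.4
position: [0.4616, -0.163, 0.2264]
ee_rot: [-3.111, -0.436, 0.001]
force: [0.3, -0.9, 0.8]
width: 0.799
gripper_force: 0.0
t1.4 pos [ 0.462 -0.163  0.226] yaw-74.0 w0.799 g0.0 F [ 0.289 -0.914  0.812] q7 -1.13 | slide [ 0.118 -0.102  0.375] rows 2.5343792580900315 dr [-0.004  0.006  0.   ]
[array([274.875, 194.164]), array([145.702, 172.968]), array([ 50.517, 146.615]), array([179.935,  57.644])]
```

View pics/w1.png

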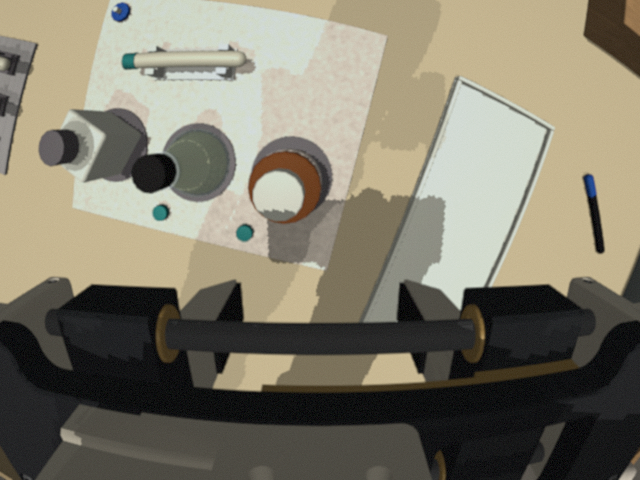

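The wrist view shows the bottle cap at (278,195), the stopper top at about (150,173) and the grey cap at about (55,147), all close to the predicted pixels. Descending on the bottle cap.

```bash
python3 -m pendant '{"slide":[[0.118,-0.102,0],[0,0,0.12],[0,0,0.12],[0,0,0.08],[0,0,0.05],[0,0,0],[0,0,0]],"dr":[[0,0,0],[0,0,0],[0,0,0],[0,0,0],[0,0,0],[0,0,0],[0,0,0]],"claw":[0.8,0.8,0.8,0.8,0.8,0.8,0.8]}'
python3 -c "
from h import *
goal([.487,-.124,.111])"
```

```text
clock: 2.15
position: [0.4867, -0.1263, 0.116]
ee_rot: [3.112, 0.428, -0.001]
force: [0.1, 0.2, 0.3]
width: 0.795
gripper_force: 0.0
t2.1 pos [ 0.487 -0.126  0.116] yaw-74.3 w0.795 g0.0 F [0.082 0.222 0.26 ] q7 -1.29 | slide [ 0.003 -0.007  0.017] rows 0.11421526774917966 dr [ 0.002  0.005 -0.   ]
```

```bash
python3 -m pendant '{"slide":[[0,-0.007,0.017],[0,0,0],[0,0,0],[0,0,0],[0,0,0],[0,0,0],[0,0,0],[0,0,0]],"dr":[[0,0,0],[0,0,0],[0,0,0],[0,0,0],[0,0,0],[0,0,0],[0,0,0],[0,0,0]],"claw":[0.8,0.8,0.2,0.2,0.2,0.2,0.2,0.2]}' 40
python3 -m pendant '{"slide":[[0,0,-0.01],[0,0,-0.03],[0,0,-0.06],[0,0,-0.08],[0,0,-0.03],[0,0,0],[0,0,0]],"dr":[[0,0,0],[0,0,0],[0,0,0],[0,0,0],[0,0,0],[0,0,0],[0,0,0]],"claw":[0.2,0.2,0.2,0.2,0.2,0.2,0.2]}'
python3 -c "
from h import *
goal([.579,-.3187,.173])"
```

```text
clock: 2.95
position: [0.4867, -0.1231, 0.1107]
ee_rot: [3.112, 0.431, 0.0]
force: [1.0, -0.9, 1.1]
width: 0.381
gripper_force: 40.0
clock: 3.65
position: [0.4861, -0.1229, 0.1731]
ee_rot: [-3.112, -0.432, 0.001]
force: [-0.3, 0.2, -3.9]
width: 0.387
gripper_force: 39.9
t3.6 pos [ 0.486 -0.123  0.173] yaw-74.2 w0.387 g39.9 F [-0.28   0.24  -3.928] q7 -1.26 | slide [0.12  0.712 0.   ] rows 4.513890582376087 dr [-0.001  0.005  0.   ]
```

```bash
python3 -m pendant '{"slide":[[0.01,0.04,0],[0.015,0.08,0],[0.02,0.12,0],[0.02,0.132,0],[0.02,0.13,0],[0.015,0.11,0],[0.01,0.06,0],[0.01,0.04,0],[0,0,0],[0,0,0]],"dr":[[0,0,0],[0,0,0],[0,0,0],[0,0,0],[0,0,0],[0,0,0],[0,0,0],[0,0,0],[0,0,0],[0,0,0]],"claw":[0.2,0.2,0.2,0.2,0.2,0.2,0.2,0.2,0.2,0.2]}'
python3 -m pendant '{"slide":[[0,0,0.06],[0,0,0.06],[0,0,0.04],[0,0,0.03],[0,0,0],[0,0,0]],"dr":[[0,0,0],[0,0,0],[0,0,0],[0,0,0],[0,0,0],[0,0,0]],"claw":[0.2,0.2,0.2,0.2,0.2,0.2]}'
python3 -c "
from h import *
goal([.579,-.3187,.1087])"
```

```text
clock: 4.65
position: [0.5791, -0.3177, 0.1729]
ee_rot: [-3.11, -0.433, 0.001]
force: [0.4, 0.9, -3.2]
width: 0.379
gripper_force: 39.9
clock: 5.25
position: [0.5796, -0.3185, 0.1171]
ee_rot: [3.112, 0.432, 0.001]
force: [-0.4, -0.9, -1.7]
width: 0.388
gripper_force: 39.9
t5.2 pos [ 0.58  -0.319  0.117] yaw-74.2 w0.388 g39.9 F [-0.425 -0.946 -1.688] q7 -0.98 | slide [-0.002 -0.     0.028] rows 0.17575447616341477 dr [ 0.002 -0.003  0.   ]
```

```bash
python3 -m pendant '{"slide":[[0,0,0.012],[0,0,0.007],[0,0,0.005],[0,0,0.004],[0,0,0],[0,0,0]],"dr":[[0,0,0],[0,0,0],[0,0,0],[0,0,0],[0,0,0],[0,0,0]],"claw":[0.2,0.2,0.2,0.2,0.2,0.2]}'
python3 -m pendant '{"slide":[[0,0,0],[0,0,0],[0,0,0],[0,0,0],[0,0,-0.03],[0,0,-0.1],[0,0,-0.12],[0,0,-0.12],[0,0,0]],"dr":[[0,0,0],[0,0,0],[0,0,0],[0,0,0],[0,0,0],[0,0,0],[0,0,0],[0,0,0],[0,0,0]],"claw":[0.45,0.6,0.8,0.8,0.8,0.8,0.8,0.8,0.8]}'
python3 - <<'E'
from h import *
im=arm.get_image("top")[:,:,::-1];cv2.imwrite("pics/top1.png",im)
goal([.4775,-.0237,.22])
# mat of bottle + square/flask mats, from grey mask
hsv=cv2.cvtColor(im,cv2.COLOR_BGR2HSV)
print(hsv[298,365],hsv[298,385])
E
```

```text
clock: 5.85
position: [0.5796, -0.3188, 0.1087]
ee_rot: [3.111, 0.432, 0.001]
force: [0.2, 0.2, 2.1]
width: 0.384
gripper_force: 39.9
clock: 6.75
position: [0.5822, -0.3197, 0.2258]
ee_rot: [3.107, 0.431, 0.013]
force: [0.6, 0.1, 1.1]
width: 0.8
gripper_force: 0.0
t6.8 pos [ 0.581 -0.319  0.223] yaw-74.2 w0.797 g0.0 F [-0.105  0.439 -0.785] q7 -0.96 | slide [-0.064 -1.042  0.005] rows 6.525051505339628 dr [ 0.033 -0.039  0.   ]
[ 6 28 91] [ 4 27 76]
```

```bash
python3 -m pendant '{"slide":[[-0.01,-0.149,0],[-0.01,-0.149,0],[-0.01,-0.149,0],[-0.01,-0.149,0],[-0.01,-0.149,0],[-0.01,-0.149,0],[-0.004,-0.148,0],[0,0,0],[0,0,0]],"dr":[[0,0,0],[0,0,0],[0,0,0],[0,0,0],[0,0,0],[0,0,0],[0,0,0],[0,0,0],[0,0,0]],"claw":[0.8,0.8,0.8,0.8,0.8,0.8,0.8,0.8,0.8]}'
python3 -c "
from h import *
goal([.4775,-.0237,.105])"
```

```text
clock: 7.7
position: [0.4752, -0.0224, 0.219]
ee_rot: [3.111, 0.436, -0.001]
force: [-0.3, -0.7, 0.9]
width: 0.803
gripper_force: 0.0
t7.7 pos [ 0.475 -0.022  0.219] yaw-74.1 w0.803 g0.0 F [-0.289 -0.738  0.948] q7 -1.45 | slide [0.006 0.006 0.38 ] rows 2.3748743936871626 dr [ 0.001  0.006 -0.   ]
```

```bash
python3 -m pendant '{"slide":[[0.006,0.006,0],[0,0,0.12],[0,0,0.12],[0,0,0.09],[0,0,0.05],[0,0,0],[0,0,0]],"dr":[[0,0,0],[0,0,0],[0,0,0],[0,0,0],[0,0,0],[0,0,0],[0,0,0]],"claw":[0.8,0.8,0.8,0.8,0.8,0.8,0.8]}'
python3 -m pendant '{"slide":[[0,0,0],[0,0,0],[0,0,0],[0,0,0],[0,0,0],[0,0,0],[0,0,0]],"dr":[[0,0,0],[0,0,0],[0,0,0],[0,0,0],[0,0,0],[0,0,0],[0,0,0]],"claw":[0.5,0.3,0.2,0.2,0.2,0.2,0.2]}' 40
python3 -m pendant '{"slide":[[0,0,-0.01],[0,0,-0.03],[0,0,-0.06],[0,0,-0.08],[0,0,-0.03],[0,0,0],[0,0,0]],"dr":[[0,0,0],[0,0,0],[0,0,0],[0,0,0],[0,0,0],[0,0,0],[0,0,0]],"claw":[0.2,0.2,0.2,0.2,0.2,0.2,0.2]}'
python3 -c "
from h import *
goal([.484,-.3135,.165])"
```

```text
clock: 8.4
position: [0.4784, -0.0253, 0.1052]
ee_rot: [3.112, 0.429, -0.001]
force: [0.1, -0.8, 0.2]
width: 0.803
gripper_force: 0.0
clock: 9.1
position: [0.4781, -0.0244, 0.1053]
ee_rot: [3.112, 0.432, 0.0]
force: [-0.8, -0.8, 1.0]
width: 0.314
gripper_force: 40.0
clock: 9.8
position: [0.4776, -0.0244, 0.1678]
ee_rot: [3.112, 0.432, -0.001]
force: [-0.2, -0.4, -1.6]
width: 0.321
gripper_force: 40.0
t9.8 pos [ 0.478 -0.024  0.168] yaw-74.2 w0.321 g40.0 F [-0.197 -0.384 -1.64 ] q7 -1.48 | slide [-0.242  0.933  0.009] rows 6.023665617275172 dr [ 0.     0.004 -0.   ]
```

```bash
python3 -m pendant '{"slide":[[-0.01,0.04,0],[-0.02,0.09,0],[-0.035,0.13,0],[-0.036,0.14,0],[-0.036,0.14,0],[-0.035,0.14,0],[-0.03,0.12,0],[-0.02,0.08,0],[-0.02,0.053,0],[0,0,0]],"dr":[[0,0,0],[0,0,0],[0,0,0],[0,0,0],[0,0,0],[0,0,0],[0,0,0],[0,0,0],[0,0,0],[0,0,0]],"claw":[0.2,0.2,0.2,0.2,0.2,0.2,0.2,0.2,0.2,0.2]}'
python3 -m pendant '{"slide":[[0,0,0.06],[0,0,0.06],[0,0,0.04],[0,0,0.025],[0,0,0],[0,0,0]],"dr":[[0,0,0],[0,0,0],[0,0,0],[0,0,0],[0,0,0],[0,0,0]],"claw":[0.2,0.2,0.2,0.2,0.2,0.2]}'
python3 -c "
from h import *
goal([.484,-.3135,.1033])"
```

```text
clock: 10.8
position: [0.4827, -0.3165, 0.1671]
ee_rot: [3.112, 0.426, -0.003]
force: [-0.2, -0.4, -1.7]
width: 0.313
gripper_force: 40.0
clock: 11.4
position: [0.4847, -0.3132, 0.1131]
ee_rot: [3.112, 0.432, 0.001]
force: [-0.1, 0.5, -1.8]
width: 0.316
gripper_force: 40.0
t11.4 pos [ 0.485 -0.313  0.113] yaw-74.2 w0.316 g40.0 F [-0.13   0.464 -1.817] q7 -0.93 | slide [-0.002  0.     0.033] rows 0.20536914295144099 dr [ 0.002 -0.003  0.   ]
```

```bash
python3 -m pendant '{"slide":[[0,0,0.015],[0,0,0.008],[0,0,0.006],[0,0,0.004],[0,0,0],[0,0,0]],"dr":[[0,0,0],[0,0,0],[0,0,0],[0,0,0],[0,0,0],[0,0,0]],"claw":[0.2,0.2,0.2,0.2,0.2,0.2]}'
python3 -m pendant '{"slide":[[0,0,0],[0,0,0],[0,0,0],[0,0,0],[0,0,-0.03],[0,0,-0.1],[0,0,-0.12],[0,0,-0.12],[0,0,0],[0,0,0]],"dr":[[0,0,0],[0,0,0],[0,0,0],[0,0,0],[0,0,0],[0,0,0],[0,0,0],[0,0,0],[0,0,0],[0,0,0]],"claw":[0.4,0.55,0.8,0.8,0.8,0.8,0.8,0.8,0.8,0.8]}'
python3 -c "
from h import *
goal([.479,.0775,.215])"
```

```text
clock: 12.0
position: [0.4844, -0.3136, 0.1033]
ee_rot: [3.111, 0.431, 0.0]
force: [-2.2, 1.3, 5.7]
width: 0.322
gripper_force: 40.0
clock: 13.0
position: [0.4848, -0.3137, 0.2152]
ee_rot: [3.11, 0.432, 0.003]
force: [-0.2, -0.9, -0.7]
width: 0.801
gripper_force: 0.0
t13.0 pos [ 0.485 -0.314  0.215] yaw-74.2 w0.801 g0.0 F [-0.225 -0.881 -0.697] q7 -0.90 | slide [ 0.336 -1.26  -0.001] rows 8.151071672383084 dr [ 0.016 -0.014  0.   ]
```

```bash
python3 -m pendant '{"slide":[[0.037,-0.14,0],[0.037,-0.14,0],[0.037,-0.14,0],[0.037,-0.14,0],[0.037,-0.14,0],[0.037,-0.14,0],[0.037,-0.14,0],[0.037,-0.14,0],[0.037,-0.14,0],[0,0,0]],"dr":[[0,0,0],[0,0,0],[0,0,0],[0,0,0],[0,0,0],[0,0,0],[0,0,0],[0,0,0],[0,0,0],[0,0,0]],"claw":[0.8,0.8,0.8,0.8,0.8,0.8,0.8,0.8,0.8,0.8]}'
python3 -c "
from h import *
goal([.479,.0775,.100])"
```

```text
clock: 14.0
position: [0.4762, 0.0841, 0.2132]
ee_rot: [-3.107, -0.445, 0.001]
force: [-0.3, -0.0, 1.2]
width: 0.799
gripper_force: 0.0
t14.0 pos [0.476 0.084 0.213] yaw-73.7 w0.799 g0.0 F [-0.318 -0.017  1.24 ] q7 -1.69 | slide [0.003 0.025 0.377] rows 2.3635364921634983 dr [-0.026  0.004  0.   ]
```

```bash
python3 -m pendant '{"slide":[[0,0,0],[0,0,0.11],[0,0,0.11],[0,0,0.07],[0,0,0],[0,0,0]],"dr":[[0,0,0],[0,0,0],[0,0,0],[0,0,0],[0,0,0],[0,0,0]],"claw":[0.8,0.8,0.8,0.8,0.8,0.8]}'
python3 -c "
from h import *
goal([.4785,.078,.101])"
```

```text
clock: 14.6
position: [0.4775, 0.0763, 0.1268]
ee_rot: [3.112, 0.429, -0.002]
force: [0.1, 0.4, 1.4]
width: 0.8
gripper_force: 0.0
t14.6 pos [0.477 0.076 0.127] yaw-74.3 w0.800 g0.0 F [0.056 0.4   1.386] q7 -1.75 | slide [ 0.005 -0.005  0.086] rows 0.5393104772526992 dr [ 0.002  0.011 -0.   ]
```

```bash
python3 -m pendant '{"slide":[[0.005,-0.004,0.05],[0,0,0.037],[0,0,0],[0,0,0],[0,0,0],[0,0,0],[0,0,0],[0,0,0],[0,0,0]],"dr":[[0,0,0],[0,0,0],[0,0,0],[0,0,0],[0,0,0],[0,0,0],[0,0,0],[0,0,0],[0,0,0]],"claw":[0.8,0.8,0.8,0.5,0.3,0.2,0.2,0.2,0.2]}' 40
python3 -m pendant '{"slide":[[0,0,-0.01],[0,0,-0.03],[0,0,-0.06],[0,0,-0.08],[0,0,-0.03],[0,0,0],[0,0,0]],"dr":[[0,0,0],[0,0,0],[0,0,0],[0,0,0],[0,0,0],[0,0,0],[0,0,0]],"claw":[0.2,0.2,0.2,0.2,0.2,0.2,0.2]}'
python3 -c "
from h import *
goal([.390,-.308,.165])"
```

```text
clock: 15.5
position: [0.4787, 0.0791, 0.1008]
ee_rot: [-3.112, -0.432, -0.0]
force: [-0.7, 0.8, 1.4]
width: 0.342
gripper_force: 40.0
clock: 16.2
position: [0.4784, 0.0788, 0.1633]
ee_rot: [3.112, 0.431, -0.001]
force: [-0.1, -0.4, -2.8]
width: 0.34
gripper_force: 40.0
t16.2 pos [0.478 0.079 0.163] yaw-74.2 w0.340 g40.0 F [-0.063 -0.356 -2.849] q7 -1.73 | slide [-0.634  1.161 -0.005] rows 8.26574966926969 dr [ 0.002  0.004 -0.   ]
```

```bash
python3 -m pendant '{"slide":[[-0.02,0.04,0],[-0.045,0.08,0],[-0.065,0.12,0],[-0.072,0.132,0],[-0.072,0.132,0],[-0.072,0.132,0],[-0.072,0.132,0],[-0.072,0.132,0],[-0.065,0.12,0],[-0.045,0.08,0]],"dr":[[0,0,0],[0,0,0],[0,0,0],[0,0,0],[0,0,0],[0,0,0],[0,0,0],[0,0,0],[0,0,0],[0,0,0]],"claw":[0.2,0.2,0.2,0.2,0.2,0.2,0.2,0.2,0.2,0.2]}'
python3 -m pendant '{"slide":[[-0.034,0.061,0],[0,0,0],[0,0,0.06],[0,0,0.06],[0,0,0.04],[0,0,0.02],[0,0,0],[0,0,0]],"dr":[[0,0,0],[0,0,0],[0,0,0],[0,0,0],[0,0,0],[0,0,0],[0,0,0],[0,0,0]],"claw":[0.2,0.2,0.2,0.2,0.2,0.2,0.2,0.2]}'
python3 -c "
from h import *
goal([.390,-.308,.0988])"
```

```text
clock: 17.2
position: [0.3925, -0.2912, 0.1627]
ee_rot: [-3.112, -0.426, 0.003]
force: [0.6, -0.1, -1.8]
width: 0.341
gripper_force: 40.0
clock: 18.0
position: [0.3907, -0.3079, 0.11]
ee_rot: [3.112, 0.432, 0.0]
force: [0.4, -0.2, -2.6]
width: 0.341
gripper_force: 40.0
t18.0 pos [ 0.391 -0.308  0.11 ] yaw-74.2 w0.341 g40.0 F [ 0.425 -0.193 -2.582] q7 -0.85 | slide [-0.002 -0.     0.037] rows 0.23462628019551082 dr [ 0.002 -0.002  0.   ]
```

```bash
python3 -m pendant '{"slide":[[0,0,0.017],[0,0,0.01],[0,0,0.006],[0,0,0.004],[0,0,0],[0,0,0]],"dr":[[0,0,0],[0,0,0],[0,0,0],[0,0,0],[0,0,0],[0,0,0]],"claw":[0.2,0.2,0.2,0.2,0.2,0.2]}'
python3 -m pendant '{"slide":[[0,0,0],[0,0,0],[0,0,0],[0,0,0],[0,0,-0.03],[0,0,-0.1],[0,0,-0.12],[0,0,-0.12],[0,0,-0.05],[0,0,0]],"dr":[[0,0,0],[0,0,0],[0,0,0],[0,0,0],[0,0,0],[0,0,0],[0,0,0],[0,0,0],[0,0,0],[0,0,0]],"claw":[0.4,0.55,0.8,0.8,0.8,0.8,0.8,0.8,0.8,0.8]}'
python3 - <<'E'
from h import *
im=arm.get_image("top")[:,:,::-1];cv2.imwrite("pics/top2.png",im)
goal([.578,.0115,.20],10)
crop(im,(240,200,640,400),2,"pics/c3.png")
E
```

```text
clock: 18.6
position: [0.3906, -0.3078, 0.0988]
ee_rot: [3.112, 0.432, 0.0]
force: [0.3, 1.5, 2.2]
width: 0.337
gripper_force: 40.0
clock: 19.6
position: [0.3918, -0.3087, 0.2278]
ee_rot: [3.108, 0.431, 0.006]
force: [0.1, 0.3, 0.1]
width: 0.8
gripper_force: 0.0
t19.6 pos [ 0.391 -0.308  0.226] yaw-74.2 w0.801 g0.0 F [-0.986 -0.232 -0.118] q7 -0.80 | slide [ 0.89  -0.856  0.086] rows 7.735648347104394 dr [  0.026   0.002 -12.247]
```

View pics/c3.png

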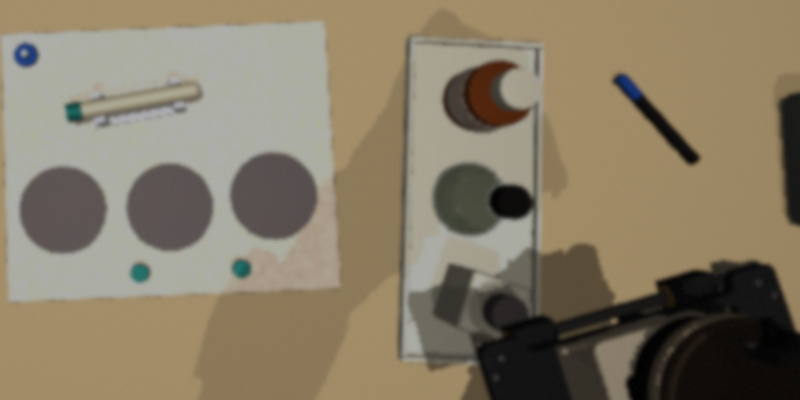

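All three vessels stand in the tray, at about (480,98), (470,200) and (480,300) in the crop, and the mats are clear at crop (63,210), (170,207) and (274,196). Moving over the tube and measuring the mats.

```bash
python3 -m pendant '{"slide":[[0.099,-0.095,0],[0.099,-0.095,0],[0.099,-0.095,0],[0.099,-0.095,0],[0.099,-0.095,0],[0.099,-0.095,0],[0.099,-0.095,0],[0.099,-0.095,0],[0.098,-0.096,0],[0,0,0]],"dr":[[0,0,0],[0,0,0],[0,0,0],[0,0,0],[0,0,0],[0,0,0],[0,0,0],[0,0,0],[0,0,0],[0,0,0]],"claw":[0.8,0.8,0.8,0.8,0.8,0.8,0.8,0.8,0.8,0.8]}'
python3 -m pendant '{"slide":[[0,0,0],[0,0,0],[0,0,0],[0,0,0],[0,0,0],[0,0,0],[0,0,0],[0,0,0],[0,0,0],[0,0,0]],"dr":[[0,0,-1],[0,0,-1],[0,0,-1],[0,0,-1],[0,0,-1],[0,0,-1],[0,0,-1],[0,0,-1],[0,0,-1],[0,0,-1]],"claw":[0.6,0.6,0.6,0.6,0.6,0.6,0.6,0.6,0.6,0.6]}'
python3 -m pendant '{"slide":[[0,0,0],[0,0,0],[0,0,0],[0,0,0],[0,0,0]],"dr":[[0,0,-1],[0,0,-1],[0,0,-0.25],[0,0,0],[0,0,0]],"claw":[0.6,0.6,0.6,0.6,0.6]}'
python3 - <<'E'
from h import *
c=arm.calibration("wrist");im=arm.get_image("wrist")[:,:,::-1];cv2.imwrite("pics/w2.png",im)
goal([.578,.0115,.1],10)
print([proj("wrist",p,c) for p in [(.567,.0755,.034),(.589,-.0525,.034)]])
t=cv2.imread("pics/top2.png");hsv=cv2.cvtColor(t,cv2.COLOR_BGR2HSV)
m=((hsv[...,2]<115)&(hsv[...,1]<70)).astype(np.uint8);m[:,:245]=0;m[:270]=0;m[330:]=0;m[:,402:]=0
n,l,st,ce=cv2.connectedComponentsWithStats(m)
for i in range(1,n):
    if st[i,4]>500: print(st[i],ce[i],plane("top",ce[i],.007))
E
```

```text
clock: 20.65
position: [0.5785, 0.0188, 0.2234]
ee_rot: [-3.106, -0.444, 0.0]
force: [0.3, -0.0, -0.6]
width: 0.802
gripper_force: 0.0
clock: 21.65
position: [0.5766, 0.0114, 0.2235]
ee_rot: [-2.318, -2.118, 0.003]
force: [0.2, -0.2, -0.4]
width: 0.599
gripper_force: 0.0
clock: 22.15
position: [0.5773, 0.0117, 0.2242]
ee_rot: [-2.022, -2.404, 0.001]
force: [-0.8, 0.2, 0.2]
width: 0.601
gripper_force: 0.0
t22.2 pos [0.577 0.012 0.224] yaw9.9 w0.599 g0.0 F [-0.653 -0.719 -0.485] q7 -0.23 | slide [-0.001  0.002  0.414] rows 2.5905553546779987 dr [-0.004  0.    -0.016]
[array([321.779, 148.213]), array([321.461, 279.306])]
[ 356  277   42   42 1409] [376.373 297.498] [ 0.488 -0.123  0.007]
[ 304  282   42   43 1403] [324.485 303.116] [ 0.478 -0.023  0.007]
[ 250  284   43   42 1405] [271.035 304.59 ] [0.476 0.08  0.007]
```

View pics/w2.png

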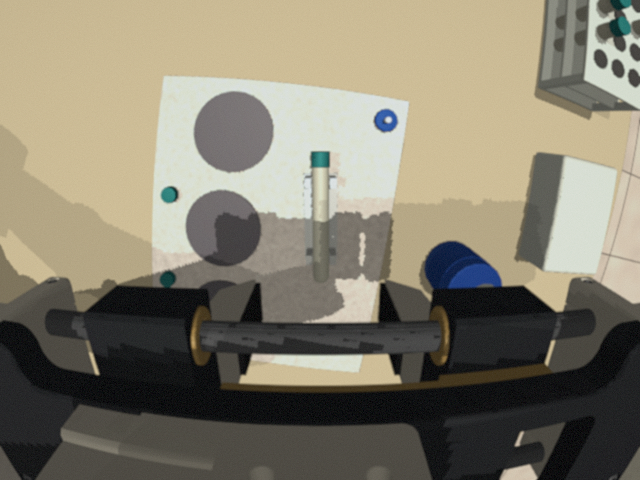

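The tube runs from (320,152) to (321,282) in the wrist view, within 3 px of prediction. The blue decoy at (460,270) stands close behind it, so I'm checking the gripper body's clearance.

```bash
python3 - <<'E'
from h import *
print("blue cap",plane("top",(325,158),.125),plane("side",(264,178),.125),tri("top",(325,158),"side",(264,178)))
c=arm.calibration("wrist");print(plane("wrist",(473,281),.1,c))
o=R.from_rotvec(c["orientation"]).as_matrix();s=arm.observe();m=R.from_rotvec(s["ee_rot"]).as_matrix()
print("cam in tool",m.T@(c["xyz"]-s["position"]))
for uv in [(320,152),(321,282)]: print(plane("wrist",uv,.034,c))
goal([.578,.010,.015],10)
E
```

```text
blue cap [ 0.731 -0.023  0.125] [ 0.726 -0.022  0.125] (array([ 0.731, -0.024,  0.121]), np.float64(0.004003092674369809))
[ 0.715 -0.008  0.1  ]
cam in tool [ 0.073 -0.001 -0.159]
[0.566 0.072 0.034]
[ 0.589 -0.055  0.034]
t22.2 pos [0.577 0.012 0.224] yaw9.9 w0.599 g0.0 F [-0.653 -0.719 -0.485] q7 -0.23 | slide [-0.006  0.002  0.698] rows 4.3615249278333295 dr [-0.004  0.    -0.016]
```

```bash
python3 -m pendant '{"slide":[[-0.006,0.002,0],[0,0,0.12],[0,0,0.14],[0,0,0.14],[0,0,0.12],[0,0,0.08],[0,0,0.05],[0,0,0],[0,0,0]],"dr":[[0,0,0],[0,0,0],[0,0,0],[0,0,0],[0,0,0],[0,0,0],[0,0,0],[0,0,0],[0,0,0]],"claw":[0.6,0.6,0.6,0.6,0.6,0.6,0.6,0.6,0.6]}' 40
python3 -c "
from h import *
goal([.578,.010,.015],10)"
```

```text
clock: 23.1
position: [0.5791, 0.0105, 0.0305]
ee_rot: [2.019, 2.406, 0.001]
force: [-0.0, 0.5, 0.6]
width: 0.601
gripper_force: 0.0
t23.1 pos [0.579 0.011 0.03 ] yaw10.0 w0.601 g0.0 F [-0.001  0.542  0.551] q7 -0.38 | slide [-0.001 -0.004  0.052] rows 0.32307259077378986 dr [0.008 0.    0.002]
```

```bash
python3 -m pendant '{"slide":[[0,-0.003,0.035],[0,0,0.015],[0,0,0],[0,0,0],[0,0,0],[0,0,0],[0,0,0],[0,0,0],[0,0,0]],"dr":[[0,0,0],[0,0,0],[0,0,0],[0,0,0],[0,0,0],[0,0,0],[0,0,0],[0,0,0],[0,0,0]],"claw":[0.6,0.6,0.4,0.25,0.1,0.1,0.1,0.1,0.1]}' 40
python3 -m pendant '{"slide":[[0,0,-0.02],[0,0,-0.05],[0,0,-0.1],[0,0,-0.12],[0,0,-0.12],[0,0,-0.1],[0,0,-0.05],[0,0,0],[0,0,0]],"dr":[[0,0,0],[0,0,0],[0,0,0],[0,0,0],[0,0,0],[0,0,0],[0,0,0],[0,0,0],[0,0,0]],"claw":[0.1,0.1,0.1,0.1,0.1,0.1,0.1,0.1,0.1]}'
python3 - <<'E'
from h import *
c=arm.calibration("wrist");im=arm.get_image("wrist")[:,:,::-1];cv2.imwrite("pics/w3.png",im)
s=arm.observe();np.save("w3.npy",np.r_[s["position"],s["ee_rot"],c["xyz"],c["orientation"]])
print([proj("wrist",s["position"]+R.from_rotvec(s["ee_rot"]).apply([x,0,-.019]),c) for x in (.065,-.065)])
goal([.4445,.317,.17],-5.5)
E
```

```text
clock: 24.0
position: [0.5776, 0.0101, 0.0147]
ee_rot: [2.019, 2.407, 0.0]
force: [0.7, 1.2, 0.5]
width: 0.163
gripper_force: 40.0
clock: 24.9
position: [0.577, 0.0097, 0.182]
ee_rot: [-2.019, -2.407, 0.001]
force: [-0.7, -0.0, -1.3]
width: 0.162
gripper_force: 40.0
[array([320.948, 160.398]), array([320.847, 427.219])]
t24.9 pos [0.577 0.01  0.181] yaw10.0 w0.162 g40.0 F [-0.438 -0.312 -1.215] q7 -0.25 | slide [ 1.085 -0.256  0.038] rows 6.9727354037083105 dr [-0.017  0.003  2.257]
```

View pics/w3.png

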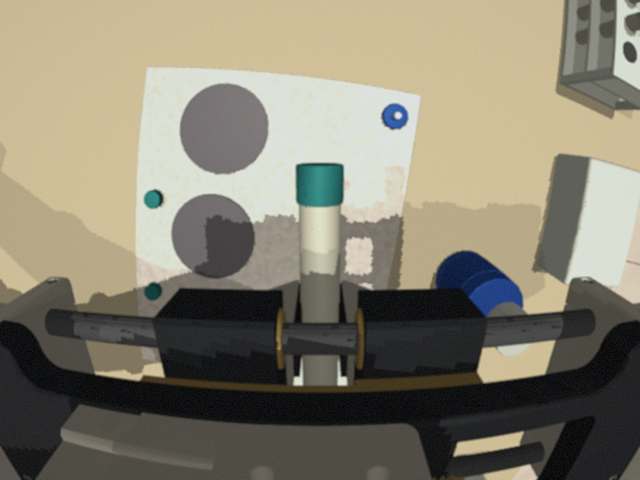

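The cap end edge is at row 163 against 160 predicted, so the tube sits within about 1 mm of centre in the grip, and straight. Moving near the clip, offset sideways to view the jaws.

```bash
python3 -m pendant '{"slide":[[0.06,-0.015,0],[0.11,-0.025,0],[0.14,-0.033,0],[0.14,-0.033,0],[0.14,-0.033,0],[0.14,-0.033,0],[0.13,-0.03,0],[0.12,-0.028,0],[0.105,-0.026,0],[0,0,0]],"dr":[[0,0,0],[0,0,0],[0,0,0],[0,0,0],[0,0,0],[0,0,0],[0,0,0],[0,0,0],[0,0,0],[0,0,0]],"claw":[0.1,0.1,0.1,0.1,0.1,0.1,0.1,0.1,0.1,0.1]}'
python3 -m pendant '{"slide":[[0,0.1,0],[0,0.1,0],[0,0,0],[0,0,0],[0,0,0]],"dr":[[0,0,0.8],[0,0,0.8],[0,0,0.657],[0,0,0],[0,0,0]],"claw":[0.1,0.1,0.1,0.1,0.1]}'
python3 - <<'E'
from h import *
c=arm.calibration("wrist");im=arm.get_image("wrist")[:,:,::-1];cv2.imwrite("pics/w4.png",im)
np.save("w4.npy",np.r_[c["xyz"],c["orientation"]])
goal([.4445,.317,.17],-5.5)
print([proj("wrist",p,c) for p in [(.4483,.3505,.045),(.4408,.2838,.045)]])
E
```

```text
clock: 25.95
position: [0.4415, 0.3218, 0.1815]
ee_rot: [-2.008, -2.412, 0.001]
force: [-0.2, -0.3, -0.2]
width: 0.16
gripper_force: 40.0
clock: 26.45
position: [0.5038, 0.3243, 0.1814]
ee_rot: [-2.322, -2.115, 0.004]
force: [-0.2, -0.1, -0.7]
width: 0.16
gripper_force: 40.0
t26.5 pos [0.504 0.324 0.182] yaw-5.3 w0.159 g40.0 F [ 0.465 -0.319  0.121] q7 -1.06 | slide [-0.043 -0.195  0.04 ] rows 1.2696022826064104 dr [-0.011  0.009  0.025]
[array([250.142, 204.042]), array([252.734, 280.761])]
```

View pics/w4.png

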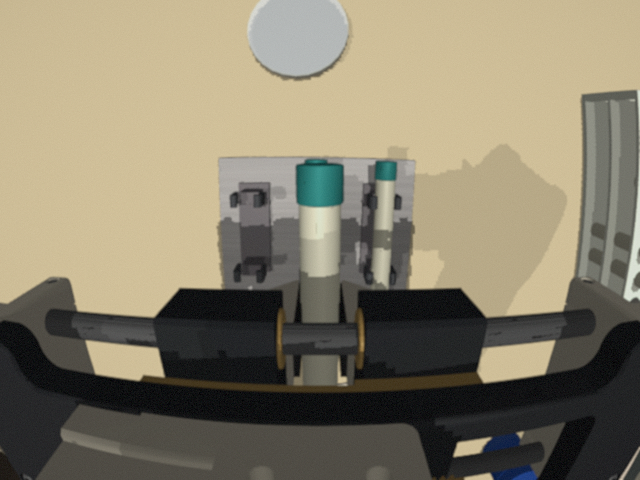

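```bash
python3 - <<'E'
from h import *
im=cv2.imread("pics/w4.png");crop(np.clip(im*1.6,0,255).astype(np.uint8),(215,150,300,290),4,"pics/c4.png")
E
```

```text
(no output)
```

View pics/c4.png

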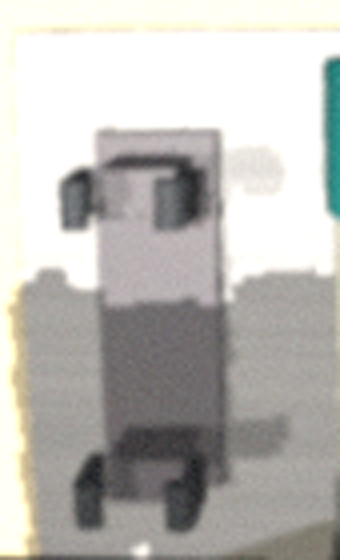

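```bash
python3 - <<'E'
from h import *
w=np.load("w4.npy");K=arm.calibration("wrist")["K"];c=dict(K=K,xyz=w[:3],orientation=w[3:])
f=lambda u,v,z:plane("wrist",(215+u/4-.4,150+v/4-.4),z,c)
a,b=f(125,199,.053),f(136.5,501,.053);print(a,b,(a+b)/2,np.linalg.norm(a-b),np.degrees(np.arctan2(*(a-b)[1::-1])))
# neighbour tube B in grip-side view and tube A: middle unit hidden; use third tube ends (A)
for uv in [(386,162),(383,282)]: print("A",plane("wrist",uv,.044,c))
# side-view check of lips (c2 crop/2): far pair and near pair
S=lambda u,v:(170+u/2-.25,180+v/2-.25)
p=plane("side",S((217+236)/2,(468+480)/2),.053);q=plane("side",S((150+170)/2,(537+553)/2),.053);print("side",p,q,(p+q)/2,np.linalg.norm(p-q))
g=lambda u,v:plane("top",(105+(u-520)/3-.33,240+v/3-.33),.053)
p,q=g(573,242),g(681,256);print("top",p,q,(p+q)/2,np.linalg.norm(p-q))
E
```

```text
[0.447 0.356 0.053] [0.44  0.292 0.053] [0.444 0.324 0.053] 0.06382987556113137 83.76237685899108
A [0.561 0.374 0.044]
A [0.553 0.272 0.044]
side [0.439 0.291 0.053] [0.446 0.355 0.053] [0.442 0.323 0.053] 0.06460259969805125
top [0.449 0.348 0.053] [0.441 0.282 0.053] [0.445 0.315 0.053] 0.0667188431835645
```

Wrist and side views agree on the seat: (0.443, 0.3235), axis 83.8°, jaw spacing 64 mm. Aligning above it.

```bash
python3 -c "
from h import *
goal([.443,.3245,.09],-6)"
python3 -m pendant '{"slide":[[-0.01,-0.1,0],[-0.01,-0.1,0],[0,0,0.1],[0,0,0.1],[0,0,0.08],[0,0,0],[0,0,0]],"dr":[[0,0,0.08],[0,0,0],[0,0,0],[0,0,0],[0,0,0],[0,0,0],[0,0,0]],"claw":[0.1,0.1,0.1,0.1,0.1,0.1,0.1]}'
python3 -c "
from h import *
goal([.443,.3245,.06],-6)"
```

```text
t26.5 pos [0.504 0.324 0.182] yaw-5.3 w0.159 g40.0 F [ 0.465 -0.319  0.121] q7 -1.06 | slide [-0.018 -0.201  0.306] rows 2.293986205236289 dr [-0.011  0.009  0.098]
clock: 27.2
position: [0.4439, 0.3249, 0.099]
ee_rot: [-2.334, -2.103, 0.001]
force: [0.1, -0.2, -0.2]
width: 0.161
gripper_force: 40.0
t27.2 pos [0.444 0.325 0.099] yaw-6.0 w0.161 g40.0 F [ 0.118 -0.156 -0.179] q7 -1.21 | slide [-0.002 -0.003  0.13 ] rows 0.8120417981055099 dr [-0.006  0.003  0.006]
```

```bash
python3 -m pendant '{"slide":[[-0.002,-0.003,0.06],[0,0,0.06],[0,0,0.03],[0,0,0],[0,0,0]],"dr":[[0,0,0],[0,0,0],[0,0,0],[0,0,0],[0,0,0]],"claw":[0.1,0.1,0.1,0.1,0.1]}' 60
python3 - <<'E'
from h import *
goal([.443,.3245,.0247],-6)
c=arm.calibration("wrist");im=arm.get_image("wrist")[:,:,::-1]
crop(np.clip(im*1.6,0,255).astype(np.uint8),(220,100,420,300),3,"pics/c5.png")
E
```

```text
clock: 27.7
position: [0.4439, 0.325, 0.0547]
ee_rot: [-2.335, -2.102, -0.002]
force: [0.5, 0.7, -0.2]
width: 0.157
gripper_force: 60.0
t27.7 pos [0.444 0.325 0.055] yaw-6.0 w0.157 g60.0 F [ 0.517  0.689 -0.157] q7 -1.26 | slide [-0.002 -0.003  0.1  ] rows 0.6243408105469884 dr [ 0.007 -0.008 -0.004]
```

View pics/c5.png

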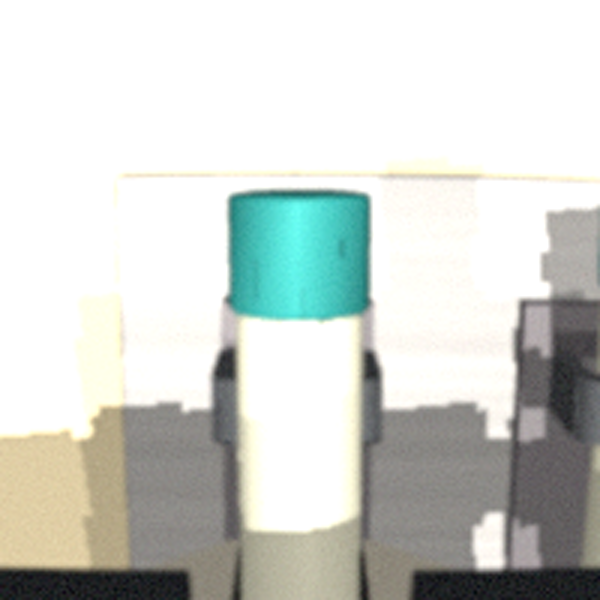

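Tube centre at column 301 and lip centre at 297.5, about 0.6 mm off sideways. Correcting that and pressing down.

```bash
python3 -m pendant '{"slide":[[-0.002,-0.002,0.03],[0,0,0.02],[0,0,0.015],[0,0,0.012],[0,0,0.01],[0,0,0.008],[0,0,0.006],[0,0,0],[0,0,0]],"dr":[[0,0,0],[0,0,0],[0,0,0],[0,0,0],[0,0,0],[0,0,0],[0,0,0],[0,0,0],[0,0,0]],"claw":[0.1,0.1,0.1,0.1,0.1,0.1,0.1,0.1,0.1]}' 60
python3 -c "
from h import *
goal([.443,.3245,.0247],-6)"
```

```text
clock: 28.65
position: [0.443, 0.3239, 0.0244]
ee_rot: [2.335, 2.101, 0.001]
force: [-2.1, -4.1, 18.0]
width: 0.159
gripper_force: 60.0
t28.6 pos [0.443 0.324 0.024] yaw-6.0 w0.159 g60.0 F [-2.145 -4.059 17.983] q7 -1.29 | slide [ 0.002 -0.    -0.001] rows 0.013433239863847894 dr [ 0.009  0.001 -0.007]
```

```bash
python3 -m pendant '{"slide":[[0,0,0.003],[0,0,0.003],[0,0,0],[0,0,0]],"dr":[[0,0,0],[0,0,0],[0,0,0],[0,0,0]],"claw":[0.1,0.1,0.1,0.1]}' 60
python3 -m pendant '{"slide":[[0,0,0],[0,0,0],[0,0,0],[0,0,0]],"dr":[[0,0,0],[0,0,0],[0,0,0],[0,0,0]],"claw":[0.2,0.26,0.26,0.26]}' 
python3 -m pendant '{"slide":[[0,0,-0.03],[0,0,-0.06],[0,0,-0.1],[0,0,-0.12],[0,0,-0.12],[0,0,0],[0,0,0]],"dr":[[0,0,0],[0,0,0],[0,0,0],[0,0,0],[0,0,0],[0,0,0],[0,0,0]],"claw":[0.26,0.26,0.26,0.26,0.26,0.26,0.26]}' 
python3 - <<'E'
from h import *
c=arm.calibration("wrist");im=arm.get_image("wrist")[:,:,::-1];cv2.imwrite("pics/w5.png",im)
np.save("w5.npy",np.r_[c["xyz"],c["orientation"]])
s=arm.get_image("side")[:,:,::-1]
a=cv2.resize(im[100:300,220:420],None,fx=2,fy=2);b=cv2.resize(s[340:480,160:330],None,fx=2.35,fy=2.35)
o=np.zeros((400,800,3),np.uint8);o[:,:400]=a;o[:b.shape[0],400:400+b.shape[1]]=b[:400,:400];cv2.imwrite("pics/c6.png",np.clip(o*1.4,0,255))
goal([.443,.3245,.2])
print([proj("wrist",p,c) for p in [(.443+.065*.105,.3235+.0645,.044),(.443-.065*.105,.3235-.0645,.044)]])
E
```

```text
clock: 29.05
position: [0.443, 0.324, 0.0241]
ee_rot: [2.334, 2.1, 0.002]
force: [-6.6, -9.0, 38.3]
width: 0.159
gripper_force: 60.0
clock: 29.45
position: [0.4426, 0.3237, 0.021]
ee_rot: [-2.335, -2.101, 0.001]
force: [0.6, 0.0, 1.1]
width: 0.258
gripper_force: 0.0
clock: 30.15
position: [0.4432, 0.3241, 0.1516]
ee_rot: [2.336, 2.101, 0.003]
force: [0.4, -0.3, -0.4]
width: 0.261
gripper_force: 0.0
t30.2 pos [0.442 0.323 0.15 ] yaw-6.1 w0.260 g0.0 F [-0.025 -0.155 -0.018] q7 -1.16 | slide [ 0.004  0.001 -0.167] rows 1.0453972536297256 dr [-0.006  0.009  0.   ]
[array([320.224, 151.371]), array([320.334, 317.146])][ WARN:0@1.436] global loadsave.cpp:1063 imwrite_ Unsupported depth image for selected encoder is fallbacked to CV_8U.
```

View pics/c6.png

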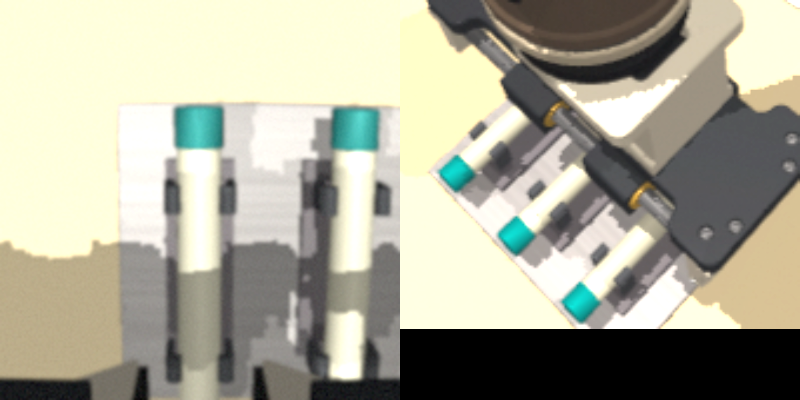

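The tube is home: it bottomed hard at 38 N, sits centred between the jaws at crop (200,250) just like its neighbours, and the cap end is within about 1 mm of prediction. Now to bring the vessels back, square first.

```bash
python3 -m pendant '{"slide":[[0,0,-0.12],[0,0,-0.12],[0,0,0]],"dr":[[0,0,0],[0,0,0],[0,0,0]],"claw":[0.5,0.8,0.8]}'
python3 -c "
from h import *
goal([.3906,-.3078,.22])"
```

```text
clock: 30.55
position: [0.4438, 0.3256, 0.2257]
ee_rot: [-2.335, -2.101, -0.008]
force: [0.8, 0.8, -0.5]
width: 0.472
gripper_force: 0.0
t30.6 pos [0.444 0.326 0.226] yaw-6.0 w0.472 g0.0 F [ 0.769  0.837 -0.49 ] q7 -1.10 | slide [-2.118  0.045  0.011] rows 13.243688431247799 dr [ 0.026 -0.031  0.   ]
```

```bash
python3 -m pendant '{"slide":[[-0.1,0.003,0],[-0.15,0.003,0],[-0.15,0.003,0],[-0.15,0.003,0],[-0.15,0.003,0],[-0.15,0.003,0],[-0.15,0.003,0]],"dr":[[0,0,0],[0,0,0],[0,0,0],[0,0,0],[0,0,0],[0,0,0],[0,0,0]],"claw":[0.8,0.8,0.8,0.8,0.8,0.8,0.8]}' 40
python3 -m pendant '{"slide":[[-0.15,0.003,0],[-0.15,0.003,0],[-0.15,0.003,0],[-0.15,0.003,0],[-0.15,0.003,0],[-0.15,0.003,0],[-0.14,0.003,0],[-0.07,0.003,0],[0,0,0],[0,0,0]],"dr":[[0,0,0],[0,0,0],[0,0,0],[0,0,0],[0,0,0],[0,0,0],[0,0,0],[0,0,0],[0,0,0],[0,0,0]],"claw":[0.8,0.8,0.8,0.8,0.8,0.8,0.8,0.8,0.8,0.8]}'
python3 - <<'E'
from h import *
goal([.3906,-.3078,.0988])
c=arm.calibration("wrist");im=arm.get_image("wrist")[:,:,::-1];cv2.imwrite("pics/w6.png",im)
print([proj("wrist",p,c) for p in [(.3906,-.3078,.12),(.4844,-.3136,.125),(.5796,-.3188,.13)]])
E
```

```text
clock: 31.25
position: [0.4162, 0.0228, 0.2213]
ee_rot: [-2.335, -2.1, 0.002]
force: [1.2, 0.0, 0.4]
width: 0.801
gripper_force: 0.0
clock: 32.25
position: [0.3889, -0.3065, 0.2212]
ee_rot: [-2.334, -2.099, 0.0]
force: [-0.4, 1.0, 0.4]
width: 0.805
gripper_force: 0.0
t32.2 pos [ 0.389 -0.307  0.221] yaw-6.1 w0.805 g0.0 F [-0.44   1.014  0.445] q7 0.34 | slide [-0.004  0.007  0.408] rows 2.5497974025467025 dr [-0.018 -0.014 -0.   ]
[array([323.491, 242.284]), array([449.848, 238.703]), array([557.17, 234.81])]
```

View pics/w6.png

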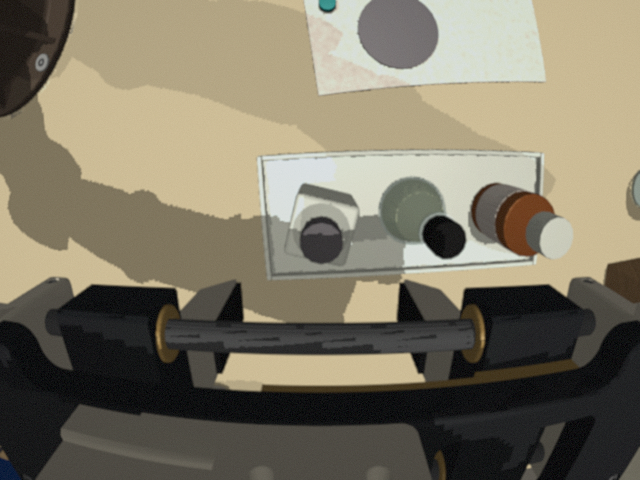

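The caps at (321,240), (445,237) and (553,236) match the predictions. Gripping the square bottle.

```bash
python3 -m pendant '{"slide":[[-0.004,0.007,0],[0,0,0.12],[0,0,0.12],[0,0,0.11],[0,0,0.058],[0,0,0],[0,0,0]],"dr":[[0,0,0],[0,0,0],[0,0,0],[0,0,0],[0,0,0],[0,0,0],[0,0,0]],"claw":[0.8,0.8,0.8,0.8,0.8,0.8,0.8]}'
python3 -m pendant '{"slide":[[0,0,0],[0,0,0],[0,0,0],[0,0,0],[0,0,0],[0,0,0],[0,0,0]],"dr":[[0,0,0],[0,0,0],[0,0,0],[0,0,0],[0,0,0],[0,0,0],[0,0,0]],"claw":[0.5,0.3,0.2,0.2,0.2,0.2,0.2]}' 40
python3 -m pendant '{"slide":[[0,0,-0.01],[0,0,-0.03],[0,0,-0.06],[0,0,-0.08],[0,0,-0.03],[0,0,0],[0,0,0]],"dr":[[0,0,0],[0,0,0],[0,0,0],[0,0,0],[0,0,0],[0,0,0],[0,0,0]],"claw":[0.2,0.2,0.2,0.2,0.2,0.2,0.2]}'
python3 -c "
from h import *
goal([.4765,.0795,.165])"
```

```text
clock: 33.0
position: [0.3921, -0.3078, 0.1006]
ee_rot: [-2.334, -2.103, -0.0]
force: [0.4, 0.4, -0.3]
width: 0.802
gripper_force: 0.0
clock: 33.7
position: [0.3912, -0.3085, 0.1001]
ee_rot: [-2.335, -2.101, 0.001]
force: [-1.3, 0.8, 2.3]
width: 0.34
gripper_force: 40.0
clock: 34.4
position: [0.3911, -0.3084, 0.1627]
ee_rot: [-2.335, -2.101, 0.0]
force: [-0.5, -0.2, -2.9]
width: 0.338
gripper_force: 40.0
t34.4 pos [ 0.391 -0.308  0.163] yaw-6.1 w0.338 g40.0 F [-0.524 -0.21  -2.899] q7 0.30 | slide [ 1.316  0.147 -0.008] rows 8.274324671161862 dr [-0.003 -0.    -0.   ]
```

```bash
python3 -m pendant '{"slide":[[0.04,0.005,0],[0.09,0.01,0],[0.13,0.014,0],[0.14,0.016,0],[0.14,0.016,0],[0.14,0.016,0],[0.14,0.016,0],[0.14,0.016,0],[0.14,0.016,0],[0.11,0.012,0]],"dr":[[0,0,0],[0,0,0],[0,0,0],[0,0,0],[0,0,0],[0,0,0],[0,0,0],[0,0,0],[0,0,0],[0,0,0]],"claw":[0.2,0.2,0.2,0.2,0.2,0.2,0.2,0.2,0.2,0.2]}'
python3 -m pendant '{"slide":[[0.07,0.006,0],[0.036,0.004,0],[0,0,0],[0,0,0.06],[0,0,0.06],[0,0,0.04],[0,0,0.02],[0,0,0],[0,0,0]],"dr":[[0,0,0],[0,0,0],[0,0,0],[0,0,0],[0,0,0],[0,0,0],[0,0,0],[0,0,0],[0,0,0]],"claw":[0.2,0.2,0.2,0.2,0.2,0.2,0.2,0.2,0.2]}'
python3 -c "
from h import *
goal([.4765,.0795,.1021])"
```

```text
clock: 35.4
position: [0.4698, 0.0518, 0.1624]
ee_rot: [-2.332, -2.103, 0.0]
force: [1.1, -1.0, -3.0]
width: 0.338
gripper_force: 40.0
clock: 36.3
position: [0.4772, 0.0793, 0.1095]
ee_rot: [2.336, 2.101, 0.0]
force: [-0.1, -0.7, -2.2]
width: 0.334
gripper_force: 40.0
t36.3 pos [0.477 0.079 0.11 ] yaw-6.1 w0.334 g40.0 F [-0.101 -0.734 -2.203] q7 -0.65 | slide [ 0.    -0.002  0.025] rows 0.154980663101497 dr [ 0.003 -0.     0.   ]
```

```bash
python3 -m pendant '{"slide":[[0,0,0.01],[0,0,0.007],[0,0,0.005],[0,0,0.003],[0,0,0],[0,0,0]],"dr":[[0,0,0],[0,0,0],[0,0,0],[0,0,0],[0,0,0],[0,0,0]],"claw":[0.2,0.2,0.2,0.2,0.2,0.2]}'
python3 -m pendant '{"slide":[[0,0,0],[0,0,0],[0,0,0],[0,0,0],[0,0,-0.03],[0,0,-0.1],[0,0,-0.12],[0,0,-0.12],[0,0,0],[0,0,0]],"dr":[[0,0,0],[0,0,0],[0,0,0],[0,0,0],[0,0,0],[0,0,0],[0,0,0],[0,0,0],[0,0,0],[0,0,0]],"claw":[0.4,0.55,0.8,0.8,0.8,0.8,0.8,0.8,0.8,0.8]}'
python3 -c "
from h import *
goal([.4846,-.3136,.215])"
```

```text
clock: 36.9
position: [0.477, 0.0796, 0.1021]
ee_rot: [2.335, 2.101, 0.0]
force: [-2.1, -0.5, 4.3]
width: 0.34
gripper_force: 40.0
clock: 37.9
position: [0.4774, 0.0796, 0.2136]
ee_rot: [2.335, 2.1, 0.003]
force: [-0.8, 0.1, -1.6]
width: 0.798
gripper_force: 0.0
t37.9 pos [0.477 0.08  0.214] yaw-6.1 w0.798 g0.0 F [-0.763  0.095 -1.559] q7 -0.55 | slide [-1.301  0.162 -0.005] rows 8.192101208430888 dr [ 0.019 -0.002  0.   ]
```

```bash
python3 -m pendant '{"slide":[[-0.145,0.018,0],[-0.145,0.018,0],[-0.145,0.018,0],[-0.145,0.018,0],[-0.145,0.018,0],[-0.145,0.018,0],[-0.145,0.018,0],[-0.145,0.018,0],[-0.141,0.018,0],[0,0,0]],"dr":[[0,0,0],[0,0,0],[0,0,0],[0,0,0],[0,0,0],[0,0,0],[0,0,0],[0,0,0],[0,0,0],[0,0,0]],"claw":[0.8,0.8,0.8,0.8,0.8,0.8,0.8,0.8,0.8,0.8]}'
python3 -m pendant '{"slide":[[0,0,0],[0,0,0.12],[0,0,0.12],[0,0,0.06],[0,0,0],[0,0,0]],"dr":[[0,0,0],[0,0,0],[0,0,0],[0,0,0],[0,0,0],[0,0,0]],"claw":[0.8,0.8,0.8,0.8,0.8,0.8]}'
python3 -c "
from h import *
goal([.4846,-.3136,.1035])"
```

```text
clock: 38.9
position: [0.4816, -0.3207, 0.2105]
ee_rot: [-2.344, -2.09, 0.006]
force: [-0.4, 0.3, -0.5]
width: 0.802
gripper_force: 0.0
clock: 39.5
position: [0.4844, -0.3123, 0.1228]
ee_rot: [-2.333, -2.103, -0.0]
force: [0.7, -0.1, 0.7]
width: 0.8
gripper_force: 0.0
t39.5 pos [ 0.484 -0.312  0.123] yaw-5.9 w0.800 g0.0 F [ 0.726 -0.137  0.737] q7 0.19 | slide [-0.004  0.001  0.064] rows 0.4028935585133603 dr [-0.005 -0.007 -0.   ]
```

```bash
python3 -m pendant '{"slide":[[-0.002,0,0.04],[0,0,0.024],[0,0,0],[0,0,0],[0,0,0],[0,0,0],[0,0,0],[0,0,0],[0,0,0]],"dr":[[0,0,0],[0,0,0],[0,0,0],[0,0,0],[0,0,0],[0,0,0],[0,0,0],[0,0,0],[0,0,0]],"claw":[0.8,0.8,0.8,0.5,0.3,0.2,0.2,0.2,0.2]}' 40
python3 -m pendant '{"slide":[[0,0,-0.01],[0,0,-0.03],[0,0,-0.06],[0,0,-0.08],[0,0,-0.03],[0,0,0],[0,0,0]],"dr":[[0,0,0],[0,0,0],[0,0,0],[0,0,0],[0,0,0],[0,0,0],[0,0,0]],"claw":[0.2,0.2,0.2,0.2,0.2,0.2,0.2]}'
python3 -c "
from h import *
goal([.478,-.0233,.165])"
```

```text
clock: 40.4
position: [0.4841, -0.3143, 0.1035]
ee_rot: [2.335, 2.101, -0.0]
force: [-1.6, -0.2, -0.0]
width: 0.325
gripper_force: 0.5
clock: 41.1
position: [0.4837, -0.3143, 0.1659]
ee_rot: [-2.335, -2.101, 0.001]
force: [-0.2, -0.4, -2.3]
width: 0.317
gripper_force: 40.0
t41.1 pos [ 0.484 -0.314  0.166] yaw-6.0 w0.317 g40.0 F [-0.21  -0.359 -2.255] q7 0.21 | slide [ 0.962 -0.121  0.003] rows 6.063008005147343 dr [-0.004  0.     0.   ]
```

```bash
python3 -m pendant '{"slide":[[0.04,-0.005,0],[0.09,-0.011,0],[0.13,-0.016,0],[0.14,-0.018,0],[0.14,-0.018,0],[0.14,-0.018,0],[0.12,-0.015,0],[0.09,-0.011,0],[0.05,-0.006,0],[0.022,-0.003,0]],"dr":[[0,0,0],[0,0,0],[0,0,0],[0,0,0],[0,0,0],[0,0,0],[0,0,0],[0,0,0],[0,0,0],[0,0,0]],"claw":[0.2,0.2,0.2,0.2,0.2,0.2,0.2,0.2,0.2,0.2]}'
python3 -m pendant '{"slide":[[0,0,0],[0,0,0.06],[0,0,0.06],[0,0,0.04],[0,0,0.02],[0,0,0],[0,0,0]],"dr":[[0,0,0],[0,0,0],[0,0,0],[0,0,0],[0,0,0],[0,0,0],[0,0,0]],"claw":[0.2,0.2,0.2,0.2,0.2,0.2,0.2]}'
python3 -c "
from h import *
goal([.478,-.0233,.1055])"
```

```text
clock: 42.1
position: [0.4774, -0.0209, 0.1658]
ee_rot: [-2.331, -2.104, 0.001]
force: [0.7, -0.5, -1.6]
width: 0.323
gripper_force: 40.0
clock: 42.8
position: [0.4787, -0.0237, 0.1128]
ee_rot: [2.336, 2.101, 0.001]
force: [0.6, 0.5, -2.3]
width: 0.317
gripper_force: 40.0
t42.8 pos [ 0.479 -0.024  0.113] yaw-6.1 w0.317 g40.0 F [ 0.619  0.512 -2.35 ] q7 -0.40 | slide [ 0.001 -0.003  0.024] rows 0.15278537809170717 dr [ 0.004 -0.     0.   ]
```

```bash
python3 -m pendant '{"slide":[[0,0,0.009],[0,0,0.007],[0,0,0.005],[0,0,0.003],[0,0,0],[0,0,0]],"dr":[[0,0,0],[0,0,0],[0,0,0],[0,0,0],[0,0,0],[0,0,0]],"claw":[0.2,0.2,0.2,0.2,0.2,0.2]}'
python3 -m pendant '{"slide":[[0,0,0],[0,0,0],[0,0,0],[0,0,0],[0,0,-0.03],[0,0,-0.1],[0,0,-0.12],[0,0,-0.12],[0,0,0],[0,0,0]],"dr":[[0,0,0],[0,0,0],[0,0,0],[0,0,0],[0,0,0],[0,0,0],[0,0,0],[0,0,0],[0,0,0],[0,0,0]],"claw":[0.4,0.55,0.8,0.8,0.8,0.8,0.8,0.8,0.8,0.8]}'
python3 -c "
from h import *
goal([.5797,-.3188,.218])"
```

```text
clock: 43.4
position: [0.4784, -0.0235, 0.1054]
ee_rot: [2.335, 2.101, 0.0]
force: [-2.1, -0.1, 2.3]
width: 0.316
gripper_force: 40.0
clock: 44.4
position: [0.4788, -0.0235, 0.2173]
ee_rot: [2.334, 2.1, 0.002]
force: [0.1, 0.4, -0.2]
width: 0.799
gripper_force: 0.0
t44.4 pos [ 0.479 -0.024  0.217] yaw-6.1 w0.799 g0.0 F [ 0.09   0.413 -0.232] q7 -0.31 | slide [-0.943  0.438 -0.001] rows 6.500335030337132 dr [ 0.019  0.001 -0.   ]
```

```bash
python3 -m pendant '{"slide":[[-0.135,0.063,0],[-0.135,0.063,0],[-0.135,0.063,0],[-0.135,0.063,0],[-0.135,0.063,0],[-0.135,0.063,0],[-0.133,0.06,0],[0,0,0],[0,0,0]],"dr":[[0,0,0],[0,0,0],[0,0,0],[0,0,0],[0,0,0],[0,0,0],[0,0,0],[0,0,0],[0,0,0]],"claw":[0.8,0.8,0.8,0.8,0.8,0.8,0.8,0.8,0.8]}'
python3 -m pendant '{"slide":[[0,0,0.12],[0,0,0.12],[0,0,0.06],[0,0,0],[0,0,0]],"dr":[[0,0,0],[0,0,0],[0,0,0],[0,0,0],[0,0,0]],"claw":[0.8,0.8,0.8,0.8,0.8]}'
python3 -c "
from h import *
goal([.5797,-.3188,.109])"
```

```text
clock: 45.3
position: [0.5784, -0.3194, 0.214]
ee_rot: [-2.335, -2.097, 0.002]
force: [0.5, 0.0, 0.2]
width: 0.802
gripper_force: 0.0
clock: 45.8
position: [0.5794, -0.3173, 0.1265]
ee_rot: [-2.333, -2.103, -0.0]
force: [0.1, -0.2, 0.1]
width: 0.799
gripper_force: 0.0
t45.8 pos [ 0.579 -0.317  0.126] yaw-6.0 w0.799 g0.0 F [ 0.082 -0.242  0.118] q7 0.13 | slide [-0.005  0.002  0.058] rows 0.36541248923271885 dr [-0.004 -0.006 -0.   ]
```

```bash
python3 -m pendant '{"slide":[[-0.002,0,0.04],[0,0,0.018],[0,0,0],[0,0,0],[0,0,0],[0,0,0],[0,0,0],[0,0,0],[0,0,0],[0,0,0]],"dr":[[0,0,0],[0,0,0],[0,0,0],[0,0,0],[0,0,0],[0,0,0],[0,0,0],[0,0,0],[0,0,0],[0,0,0]],"claw":[0.8,0.8,0.8,0.5,0.3,0.2,0.2,0.2,0.2,0.2]}' 40
python3 -m pendant '{"slide":[[0,0,-0.01],[0,0,-0.03],[0,0,-0.06],[0,0,-0.08],[0,0,-0.03],[0,0,0],[0,0,0]],"dr":[[0,0,0],[0,0,0],[0,0,0],[0,0,0],[0,0,0],[0,0,0],[0,0,0]],"claw":[0.2,0.2,0.2,0.2,0.2,0.2,0.2]}'
python3 -c "
from h import *
goal([.488,-.1233,.17])"
```

```text
clock: 46.8
position: [0.5794, -0.3193, 0.1089]
ee_rot: [2.335, 2.101, 0.0]
force: [1.7, -0.9, 0.3]
width: 0.38
gripper_force: 40.0
clock: 47.5
position: [0.5787, -0.3192, 0.1712]
ee_rot: [-2.335, -2.101, 0.001]
force: [-0.3, 0.6, -3.0]
width: 0.382
gripper_force: 40.0
t47.5 pos [ 0.579 -0.319  0.171] yaw-6.0 w0.382 g40.0 F [-0.292  0.585 -3.047] q7 0.15 | slide [ 0.618 -0.37   0.004] rows 4.498013218016326 dr [-0.007 -0.    -0.   ]
```

```bash
python3 -m pendant '{"slide":[[0.03,-0.018,0],[0.07,-0.042,0],[0.1,-0.06,0],[0.11,-0.065,0],[0.11,-0.065,0],[0.09,-0.055,0],[0.06,-0.036,0],[0.035,-0.021,0],[0.013,-0.008,0],[0,0,0]],"dr":[[0,0,0],[0,0,0],[0,0,0],[0,0,0],[0,0,0],[0,0,0],[0,0,0],[0,0,0],[0,0,0],[0,0,0]],"claw":[0.2,0.2,0.2,0.2,0.2,0.2,0.2,0.2,0.2,0.2]}'
python3 -m pendant '{"slide":[[0,0,0.06],[0,0,0.06],[0,0,0.04],[0,0,0.02],[0,0,0],[0,0,0]],"dr":[[0,0,0],[0,0,0],[0,0,0],[0,0,0],[0,0,0],[0,0,0]],"claw":[0.2,0.2,0.2,0.2,0.2,0.2]}'
python3 -c "
from h import *
goal([.488,-.1233,.1109])"
```

```text
clock: 48.5
position: [0.4882, -0.1233, 0.1716]
ee_rot: [-2.335, -2.101, 0.0]
force: [0.5, -0.2, -2.3]
width: 0.385
gripper_force: 40.0
clock: 49.1
position: [0.4888, -0.1235, 0.1182]
ee_rot: [2.336, 2.101, 0.001]
force: [-0.3, 0.2, -2.2]
width: 0.381
gripper_force: 40.0
t49.1 pos [ 0.489 -0.123  0.118] yaw-6.1 w0.381 g40.0 F [-0.279  0.224 -2.193] q7 -0.17 | slide [ 0.    -0.003  0.024] rows 0.15243000864202016 dr [ 0.004  0.    -0.   ]
```

```bash
python3 -m pendant '{"slide":[[0,0,0.009],[0,0,0.007],[0,0,0.005],[0,0,0.003],[0,0,0],[0,0,0]],"dr":[[0,0,0],[0,0,0],[0,0,0],[0,0,0],[0,0,0],[0,0,0]],"claw":[0.2,0.2,0.2,0.2,0.2,0.2]}'
python3 -m pendant '{"slide":[[0,0,0],[0,0,0],[0,0,0],[0,0,0],[0,0,-0.03],[0,0,-0.1],[0,0,-0.12],[0,0,-0.12],[0,0,0],[0,0,0]],"dr":[[0,0,0],[0,0,0],[0,0,0],[0,0,0],[0,0,0],[0,0,0],[0,0,0],[0,0,0],[0,0,0],[0,0,0]],"claw":[0.4,0.55,0.8,0.8,0.8,0.8,0.8,0.8,0.8,0.8]}'
python3 -m pendant '{"slide":[[-0.1,0,-0.02],[-0.15,0,0],[-0.15,0,0],[-0.15,0,0],[-0.15,0,0],[-0.1,0,0],[0,0,0],[0,0,0],[0,0,0]],"dr":[[0,0,0],[0,0,0],[0,0,0],[0,0,0],[0,0,0],[0,0,0],[0,0,0],[0,0,0],[0,0,0]],"claw":[0.8,0.8,0.8,0.8,0.8,0.8,0.8,0.8,0.8]}'
python3 - <<'E'
from h import *
im=arm.get_image("top")[:,:,::-1];cv2.imwrite("pics/top3.png",im)
crop(im,(90,190,420,370),2.4,"pics/c7.png")
E
```

```text
clock: 49.7
position: [0.4885, -0.1233, 0.1108]
ee_rot: [2.335, 2.101, 0.0]
force: [0.2, 0.2, 1.2]
width: 0.384
gripper_force: 40.0
clock: 50.7
position: [0.4888, -0.1233, 0.2228]
ee_rot: [2.334, 2.1, 0.002]
force: [0.1, 0.3, 0.0]
width: 0.802
gripper_force: 0.0
clock: 51.6
position: [0.4633, -0.3602, 0.227]
ee_rot: [-2.332, -2.102, -0.001]
force: [-0.7, 0.3, 0.3]
width: 0.802
gripper_force: 0.0
```

View pics/c7.png

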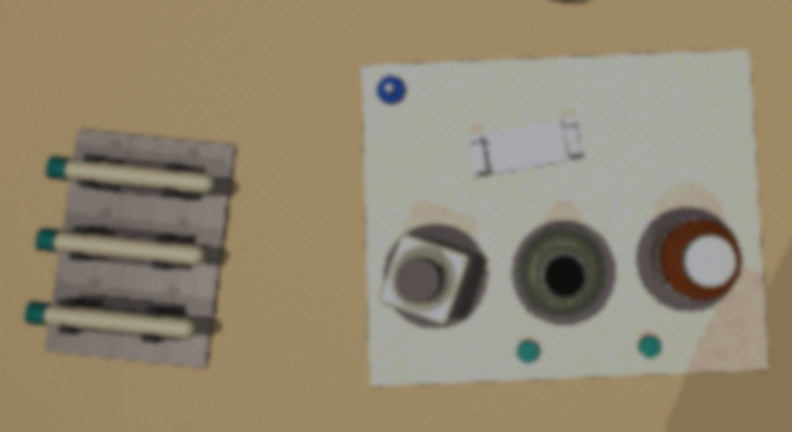

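All three tubes lie alike in the holder, ours at crop (110,320). The vessels stand on their own mats at (435,275), (564,272) and (690,260) with the same look as at the start, and the arm is clear.

```bash
python3 -c "
from cell import arm
print(arm.sign_off())"
```

```text
the job is handed in; nothing more can be done
None
```

I handed the job in at about 52 s. By the cameras and measured forces, the tube is snapped home in the formerly empty clip, all three vessels stand upright on their own mats and the arm is clear, but the sign-off returned no verdict.

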